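Dock a covered vial carrier on a roller lane and take off its clinging dust hood

TASK

Push the blue vial carrier with its clear hood on along the roller lane into the bay, fully home against the rubber buffers of the end stop so that the brass latch fork has swung shut round its nose pin, without ramming the stop. Then pull the clinging hood straight up off the carrier, which must stay down in the bay and latched, and set the hood gently down, upright, flat inside the white tray. Do not disturb the beaker, the single vial and the round tin standing nearby.

Things in the scene. Friction and masses are not known exactly. Their poses are not given: they have to be found in the camera images.
- lane: Fixed aluminium roller lane, 144 wide, 15 free-turning steel rollers 24 in diameter, 28 apart. Origin on the bench under its middle line; own -y = push direction, x = across. Roller tops 48 above the bench from y = +222 (loading end) to -194. White guides reach 64 above the bench, 124 apart, narrowing from y = -54 to -104 into the bay.
- bay (a point): Middle of the bay at roller-top height, at y = -156 of the lane, axes as the lane's. Bay guides are 112 apart. Steel lips along both sides (y = -102 to -210 of the lane, 8 to 12 above the roller tops, 96 apart, flared mouth) reach over the carrier's side flanges and hold it down.
- latch_fork (a joint): Brass two-prong fork on the end stop, turning in the horizontal plane: 0 rad = open (start), about 0.9 = shut round the carrier's nose pin (limit 0.96). The pin turns it in about the last 20 mm before the buffers; it is stiff (6 to 14 N of push, after almost none on the rollers) and stays where left. At the buffers the push turns rigid: stop there (ramming is 40 N).
- stop_range (a point): Middle of the range, on the lane's middle line at roller-top height, in which the end stop's two rubber buffer faces may lie: the grey stop (92 wide, 82 high, black clamping knob to 104) is clamped anywhere within 18 mm either way along the lane. Its exact place is not given: feel or see it. Home, the carrier's nose bumper touches the buffers.
- carrier_base (a point): Blue vial carrier, about 0.5 kg, loose on the rollers (a shove makes it coast). Point on its underside below the middle of its vial tray; axes as the lane's, nose to -y. Base 108 wide, 6 thick, nose bumper at y = -75, steel nose pin at -96, tail 70 wide to +125. Six fixed vials, tops 105 above this point. May start slightly skew; the guides straighten it.
- push_plate (a point): Middle of the rear (+y) face of the carrier's upright push plate, 70 wide, 7 thick, 4 to 42 above the roller tops; the point is 125 behind carrier_base, 22 above the roller tops, 200 behind the nose bumper. The hood's rear face is 64 ahead of it, room for a gripper above the tail. Push here, near mid-height.
- hood_handle (a point): Centre of the hood's black bar handle, 78 long (hood's y), 14 thick (x), 14 high, 24 free below it; 143 above the roller tops at the start. Two spring clips hold the hood to the carrier: roughly 9 to 18 N pulls it free in the first 10 mm (more than the carrier weighs: outside the bay the carrier comes along), then it lifts freely; rise 105 to clear the vials.
- hood_rim (a point): Centre of the hood's lower rim, 137 below the handle's centre. The hood is a clear plastic box, open below, 87 x 121 outside (x, y), 109 high to its roof, 3 mm walls, 0.25 kg.
- hood_tray: Shallow white plastic tray, fixed on the bench in front of the lane, to the left or the right (a clipboard lies on the other side); 140 x 170 outside (x, y), 132 x 162 inside, floor 4 thick, rim 14 high. Origin at the centre of its underside. The hood's long side goes along the tray's long side.
- glass_beaker: Glass beaker, 55 in diameter, 70 high, loose bystander; origin at the centre of its foot.
- spare_vial: Single vial, 27 in diameter, 98 high, loose bystander on the bench in front; origin at the centre of its foot.
- round_tin: Round white tin, 64 in diameter, 30 high, loose bystander on the bench in front; origin at the centre of its foot.

How it is judged:
By the outcome, as a careful person would: the job done as asked, in the order asked, and still so for the second after the job is handed in, with the robot touching nothing.
It also fails if it takes over 64 s, if anything falls off the work surface, if the arm or the gripper's body presses on something with over 40 N, if the wrist force passes 120 N, or if a joint passes its speed limit or range.

ROBOT

A 7-joint arm with a two-finger parallel gripper is mounted at the origin on a cart in front of the work surface, level with it; the furniture and walls round the work are solid. World frame = base frame: x ahead of the robot, y to its left, z up, the work surface at z = 0. Lengths are in mm, angles in rad, forces in N, time in s.
With the tool pointing down it reaches from about 400 to 750 mm from the base axis. Payload 19.5 kg.
Tool frame: the origin (TCP) lies at the very end of the fingers, on their centre line; the grasp point (between the pads) lies 19 mm behind it; z points along the fingers, y is the line along which they close (so a half turn about z gives the same grasp; the last joint's range is limited). The gripper opens to 85 mm and grips with 20 to 120 N. Pads are 22 mm wide; open, the fingers measure 114 mm over their backs; the gripper's body (76 mm by 85 mm) begins 54 mm behind the grasp point. The pads swing forward as they close: fully open they stand 13 mm farther back than shut.
Start: joints at [1.293, 0.707, -0.028, 1.485, 0.022, 0.951, -0.075], TCP at [134.327, -559.063, 231.268] pointing down, gripper open.
Joint ranges: [-2.71, 2.71], [-0.32, 2.16], [-1.57, 1.52], [0, 2.45], [-1.46, 4.6], [0, 2.02], [-2.83, 2.83]. Speed limits (rad/s): [1.89, 1.89, 2.57, 2.57, 3.01, 3.01, 3.01].

INTERFACE

Orientations are given as a rotation vector (axis times angle).
In Python, from cell import sensors, cams, robot gives the robot as it stands. The module is installed in compiled form; this text tells all that it offers.
- The arm moves only by the tool move_arm, never from a script. Its argument "targets" is a list of rows, each a list of 6 numbers: the shift along the world's x, y, z each as a share of 30 mm, from -1 to 1, then the turn, a rotation vector about the world's x, y, z each as a share of 0.12 rad, from -1 to 1. A call has 1 to 20 rows; each row shifts and turns the commanded pose from where the row before left it; what a row does not reach is not made up. A row lasts 1/10 s, in which the tool goes at most 50 mm and 8.59 degrees, less where a joint would pass 70% of its speed; a pose out of reach is approached as far as the arm can. A call with a number of a shift or a turn outside -1 to 1 is refused whole. A call with a gripper value outside its range is refused whole. "fingers" is the closure, from 0 (fully open) to 1 (shut), set as the call begins (left out, the last holds). The fingers move at their own pace and stop on an object; "force" is the grip in N (left out, the last holds). Time passes only in rows, so rows that do not move let the fingers close. It gives the time, the measured TCP pose, the force, the opening and the grip force at its end, in the units of the state.
- sensors.observe(): the state, without advancing time (a new reading comes with each control period).
- cams.read_camera(name): name is "side" or "top"; returns the picture (480x640x3 uint8, red, green, blue); there is no depth.
- cams.calibration(name): a dict with "fx", "fy", "cx", "cy" (pixels), "k1" (the pictures are not rectified: a ray, as slopes to the right and down, at radius r is drawn at 1 + k1 r^2 times it, then the intrinsics apply), "pose" (4x4, takes a point from camera to world coordinates). Camera axes: x right, y down, z forward; pixel columns grow to the right and rows downward; lengths in mm; the calibration is good to about 2 mm. A picture is of the moment at which its call begins. calibration takes no time and is no camera call.
- robot.job_done(): hands the job in; it is judged then, once.
The state is a dict: "clock": time; "joint_positions": joint angles; "joint_vel": joint speeds; "effort": joint torques, N m; "eef_pos": TCP position; "tcp_rot": TCP orientation; "ft_force": force on the tool from outside, world axes, zero at the start; "wrist_torque": the same for the moment, N m; "width": finger opening in mm; "gripper_force": force on a finger pad.
Only numpy, scipy, OpenCV 4.12 (cv2) and the standard library are available. Lean on these libraries where they do the work, as an engineer would, in place of code of your own. Each camera call takes 0.05 s, during which the arm holds its last target. There are 200 camera calls.

## Working session

There is one attempt and no reset: what is moved stays moved. The work goes in short steps, Python scripts to look and compute and a tool call to move; the robot and the scene stay as the last step left them, time stands still between calls to the robot, and variables do not carry over. Pictures are saved under pics/ and viewed, at most 10 in all, crops included, and the job is handed in when it is done.

Besides the shell and the picture viewer there is one more tool, called after "Emit:" as name([rows], argument=value, ...), one row to a line, values as JSON. move_arm: Moves the arm, as the interface text tells. Its arguments: {"type":"object","properties":{"targets":{"type":"array"},"fingers":{"type":"number"},"force":{"type":"number"}},"required":["targets"]}

```bash
mkdir -p pics; python3 - <<'E'
from cell import sensors,cams
import cv2,numpy as np
for n in("side","top"):
    im=cams.read_camera(n); cv2.imwrite(f"pics/{n}0.png",im[:,:,::-1])
    c=cams.calibration(n); print(n,{k:(np.round(v,3).tolist()) for k,v in c.items()})
s=sensors.observe(); print({k:np.round(v,3).tolist() for k,v in s.items()})
E
```

```text
side {'fx': 542.169, 'fy': 542.169, 'cx': 319.559, 'cy': 251.288, 'k1': 0.038, 'pose': [[0.979, -0.141, 0.149, 346.377], [-0.205, -0.704, 0.68, -687.926], [0.009, -0.696, -0.718, 915.567], [0.0, 0.0, 0.0, 1.0]]}
top {'fx': 622.589, 'fy': 622.589, 'cx': 320.656, 'cy': 236.48, 'k1': 0.002, 'pose': [[-0.029, -0.995, 0.096, 368.981], [-0.999, 0.031, 0.014, 63.201], [-0.017, -0.095, -0.995, 1489.977], [0.0, 0.0, 0.0, 1.0]]}
{'clock': 0.1, 'joint_positions': [1.293, 0.707, -0.028, 1.485, 0.022, 0.951, -0.076], 'joint_vel': [-0.0, -0.003, -0.0, -0.002, 0.0, -0.001, 0.0], 'effort': [0.002, -88.43, 1.237, -23.646, 0.017, 0.005, -0.0], 'eef_pos': [134.282, -558.87, 230.897], 'tcp_rot': [-3.119, -0.369, 0.0], 'ft_force': [-0.645, 0.468, -0.621], 'wrist_torque': [0.034, 0.009, -0.029], 'gripper_force': 0.0, 'width': 85.682}
```

View pics/side0.png

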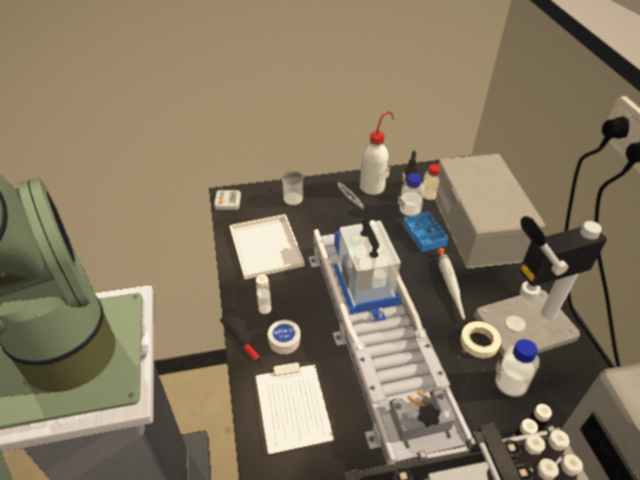

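View pics/top0.png

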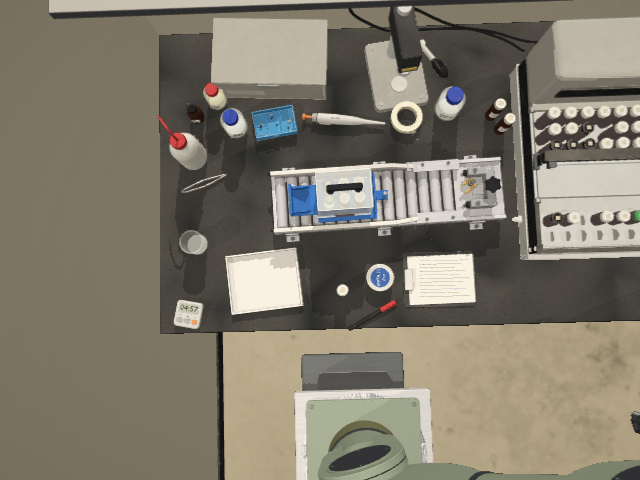

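The side view shows the carrier (~368,270) and the stop (~425,410). In the top view the lane runs left to right (272–505, 160–235), with the hood handle at (345,187), the stop at (478,186), the tray at (264,281), the vial at (342,290), the tin at (379,277) and the beaker at (193,243). Next I'll take finer crops and rough positions.

```bash
cat > h.py <<'E'
import numpy as np,cv2
from cell import cams,sensors
def ray(n,u,v):
    c=cams.calibration(n); K=np.array([[c['fx'],0,c['cx']],[0,c['fy'],c['cy']],[0,0,1.]])
    p=cv2.undistortPoints(np.array([[[u,v]]],float),K,np.array([c['k1'],0,0,0,0.]))[0,0]
    P=np.array(c['pose']); return P[:3,3],P[:3,:3]@np.array([*p,1])
def pl(n,u,v,z):
    o,d=ray(n,u,v); return (o+d*(z-o[2])/d[2]).round(1)
def tri(a,b):
    (o1,d1),(o2,d2)=ray('side',*a),ray('top',*b)
    t=np.linalg.lstsq(np.c_[d1,-d2],o2-o1,rcond=None)[0]
    p,q=o1+t[0]*d1,o2+t[1]*d2; return ((p+q)/2).round(1),np.linalg.norm(p-q).round(1)
E
python3 - <<'E'
from h import *
t=cv2.imread('pics/top0.png'); s=cv2.imread('pics/side0.png')
cv2.imwrite('pics/topc.png',cv2.resize(t[140:260,262:422+90][:, :250],None,fx=3.2,fy=3.2,interpolation=cv2.INTER_CUBIC))
cv2.imwrite('pics/sidec.png',cv2.resize(s[210:460,300:480],None,fx=2.4,fy=2.4,interpolation=cv2.INTER_CUBIC))
# handle black in top
g=t[170:205,318:375].max(2)<45
n,l,st,c=cv2.connectedComponentsWithStats(g.astype(np.uint8))
for i in range(1,n):
    if st[i,4]>60: print('dark',st[i],c[i]+[318,170])
i=1
k=np.argmax([0]+[st[i,4] for i in range(1,n)]); yx=np.argwhere(l==k)[:,::-1]+[318,170]
r=cv2.minAreaRect(yx.astype(np.float32)); print('handle',r,pl('top',*r[0],198))
w=(t[235:325,215:312].min(2)>150).astype(np.uint8)
cs=max(cv2.findContours(w,0,1)[0],key=cv2.contourArea)+[215,235]
r=cv2.minAreaRect(cs); print('tray',r,pl('top',*r[0],14),[pl('top',*p,14).tolist() for p in cv2.boxPoints(r)])
hsv=cv2.cvtColor(t,cv2.COLOR_BGR2HSV)
b=cv2.inRange(hsv,(100,120,60),(125,255,255)); b[:160]=0;b[232:]=0;b[:,:270]=0;b[:,420:]=0
ys,xs=np.nonzero(b); print('blue',xs.min(),xs.max(),ys.min(),ys.max())
for nm,u,v,z in(('vial',342,290,98),('tin',379,277,30),('beaker',193,243,35),('laneTL',272,172,64),('laneBL',273,232,64)): print(nm,pl('top',u,v,z))
E
```

```text
dark [  9  13  36  11 104] [343.64423077 188.67307692]
handle ((344.5342102050781, 188.03005981445312), (8.176548957824707, 35.24929428100586), 86.3086166381836) [594.1  28.3 198. ]
tray ((263.2615051269531, 280.5923156738281), (58.79246520996094, 71.81610870361328), 82.87498474121094) [410.5 223.   14. ] [[472.0, 315.4, 14.0], [488.1, 145.2, 14.0], [349.6, 131.4, 14.0], [333.6, 300.2, 14.0]]
blue 288 387 173 221
vial [382.1  38.8  98. ]
tin [410.4 -49.8  30. ]
beaker [503.1 384.5  35. ]
laneTL [660.6 192.1  64. ]
laneBL [520.2 192.8  64. ]
```

View pics/topc.png

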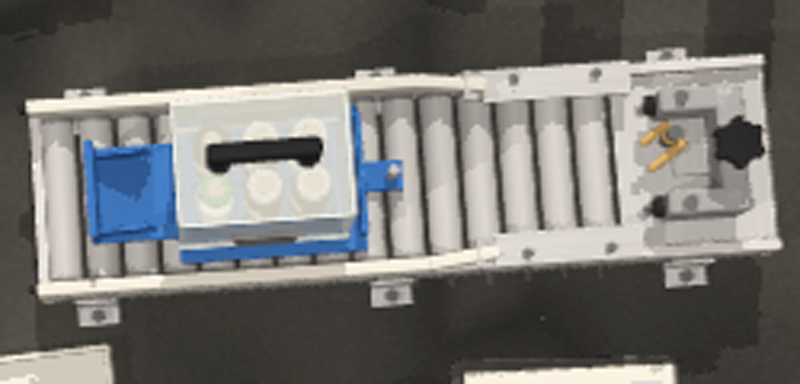

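View pics/sidec.png

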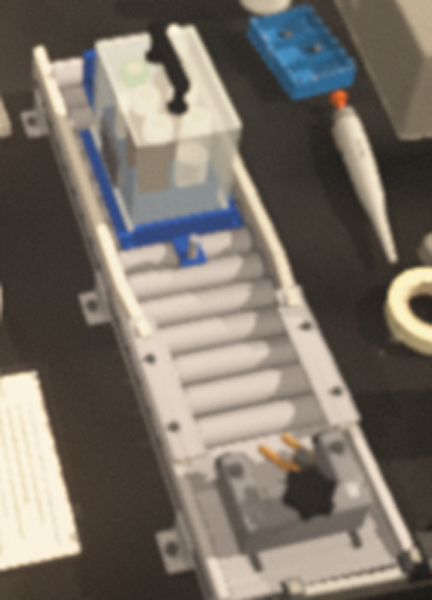

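The crops show the push plate's rear top edge at crop x≈86–95, y 141–243. The buffers are at (648,103) and (657,205), and the nose pin is at (393,172). Both guide edges are clear. Next: lane yaw, push point and travel.

```bash
python3 - <<'E'
from h import *
f=lambda x,y,z:pl('top',262+x/3.2,140+y/3.2,z)
for n,x,y,z in (('guideU0',28,103,64),('guideU1',462,75,64),('guideL0',40,297,64),('guideL1',345,275,64),('endU',763,57,64),('endL',780,248,64),('plU',86,141,90),('plL',95,243,90),('h0',207,157,198),('h1',322,149,198),('pin',393,172,65),('bufU',644,103,70),('bufL',653,205,70),('lipU0',485,84,60),('lipU1',630,80,60),('cornerNoseU',355,105,54),('cornerNoseL',367,249,54)): print(n,f(x,y,z))
c=lambda x,y:(300+x/2.4,210+y/2.4); d=lambda x,y:(262+x/3.2,140+y/3.2)
print('knob',tri(c(310,490),d(738,141)))
print('handle ends',tri(c(178,105),d(322,150)),tri(c(157,38),d(208,157)))
print('pin',tri(c(190,243),d(394,170)))
print('lane corner',tri(c(38,48),d(28,103)) )
E
```

```text
guideU0 [660.3 195.   64. ]
guideU1 [ 670.6 -120.7   64. ]
guideL0 [518.2 189.4  64. ]
guideL1 [527.3 -30.5  64. ]
endU [ 676.7 -338.6   64. ]
endL [ 537.1 -342.8   64. ]
plU [626.2 151.8  90. ]
plL [552.8 147.2  90. ]
h0 [593.1  65.8 198. ]
h1 [596.   -9.7 198. ]
pin [600.9 -67.8  65. ]
bufU [ 644.6 -249.7   70. ]
bufL [ 570.3 -252.4   70. ]
lipU0 [ 664.3 -137.6   60. ]
lipU1 [ 663.8 -242.7   60. ]
cornerNoseU [653.1 -43.1  54. ]
cornerNoseL [546.9 -47.8  54. ]
knob (array([ 612.3, -308.7,   98.3]), np.float64(5.1))
handle ends (array([600.3, -11.2, 173.2]), np.float64(1.3)) (array([600.6,  64.6, 175.5]), np.float64(7.1))
pin (array([602.8, -68.5,  67.8]), np.float64(1.8))
lane corner (array([593.5, 194. ,  69.2]), np.float64(128.8))
```

Emit:
move_arm([
  [0.86,0.34,0.28,0,0,0.48],
  [0.86,0.34,0.28,0,0,0.48],
  [0.86,0.34,0.28,0,0,0.48],
  [0.86,0.34,0.28,0,0,0.48],
  [0.86,0.34,0.28,0,0,0.48],
  [0.86,0.34,0.28,0,0,0.48],
  [0.84,0.56,0,0,0,0.48],
  [0.84,0.56,0,0,0,0.48],
  [0.84,0.56,0,0,0,0.48],
  [0.84,0.56,0,0,0,0.48],
  [0.84,0.56,0,0,0,0.48],
  [0.87,0.96,0,0,0,0.48],
  [0.87,0.96,0,0,0,0.48],
  [0.87,0.96,0,0,0,0.48],
  [0.87,0.96,0,0,0,0.48],
  [0.46,0.96,0,0,0,0.48],
  [0.46,0.96,0,0,0,0.48],
  [0.46,0.96,0,0,0,0.48],
  [0.46,0.96,0,0,0,0.48],
  [0.46,0.96,0,0,0,0.48],
], fingers=1)

```text
clock: 2.1
eef_pos: [588.9, -153.5, 281.4]
tcp_rot: [-2.412, -2.012, 0.001]
ft_force: [0.6, 0.3, -0.4]
width: 0.5
gripper_force: 0.0
```

Emit:
move_arm([
  [0,0.95,0,0,0,0.48],
  [0,0.95,0,0,0,0.48],
  [0,0.95,0,0,0,0.48],
  [0,0.95,0,0,0,0.48],
  [0,0.95,0,0,0,0.48],
  [0,0.95,0,0,0,0.48],
  [0,0.95,0,0,0,0.48],
  [0,0.95,0,0,0,0.48],
  [0,0.95,0,0,0,0.48],
  [0,0.95,0,0,0,0.48],
  [0,0.95,0,0,0,0.48],
  [0,0.95,0,0,0,0.48],
  [0,0,0,0,0,0],
  [0,0,0,0,0,0],
])

```text
clock: 3.5
eef_pos: [588.4, 187.3, 281.3]
tcp_rot: [-1.591, -2.708, 0.001]
ft_force: [0.5, -0.1, -0.5]
width: 0.2
gripper_force: 0.0
```

Emit:
move_arm([
  [0,0,-0.93,0,0,-0.98],
  [0,0,-0.93,0,0,-0.98],
  [0,0,-0.93,0,0,-0.98],
  [0,0,-0.93,0,0,-0.98],
  [0,0,-0.93,0,0,0],
  [0,0,-0.93,0,0,0],
  [0,0,-0.93,0,0,0],
  [0,0,-0.93,0,0,0],
  [0,0,0,0,0,0],
  [0,0,0,0,0,0],
])

```text
clock: 4.5
eef_pos: [588.8, 186.6, 59.2]
tcp_rot: [2.18, 2.261, -0.0]
ft_force: [1.3, -0.1, 0.3]
width: -0.0
gripper_force: 0.0
```

```bash
python3 - <<'E'
from h import *
s=sensors.observe(); print(s['joint_positions'],s['eef_pos'],s['tcp_rot'],s['ft_force'])
im=cams.read_camera('top')[:,:,::-1]; sd=cams.read_camera('side')[:,:,::-1]
a=cv2.resize(im[140:260,262:392],(520,480),interpolation=2); b=cv2.resize(sd[200:320,300:370],(280,480),interpolation=2)
cv2.imwrite('pics/p1.png',np.hstack([a,b]))
E
```

```text
[-0.24117347  1.00292581 -0.25173036  1.47294153  0.32933446  0.70760139
 -0.59629902] [588.84909801 186.60384296  59.15464382] [ 2.18045241e+00  2.26143934e+00 -2.99840746e-04] [ 1.31106135 -0.11289024  0.28562531]
```

View pics/p1.png

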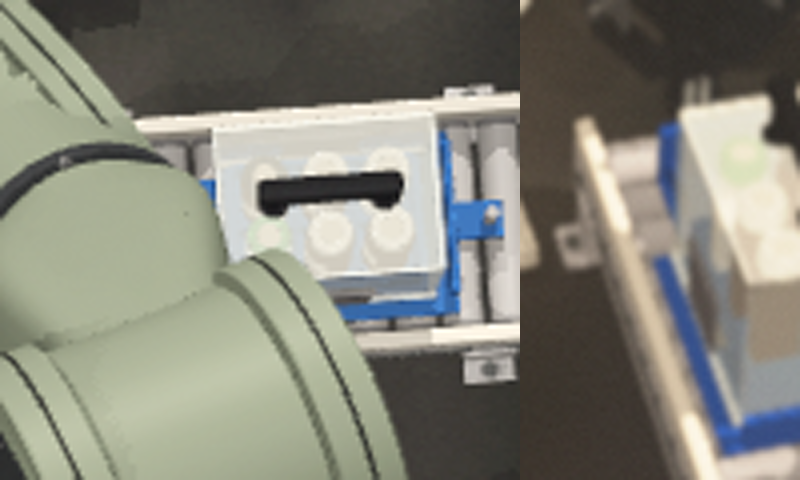

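Emit:
move_arm([
  [0.006,-0.2,0,0,0,0],
  [0.006,-0.2,0,0,0,0],
  [0.006,-0.15,0,0,0,0],
  [0.006,-0.1,0,0,0,0],
  [0.006,-0.1,0,0,0,0],
  [0.006,-0.1,0,0,0,0],
  [0.006,-0.1,0,0,0,0],
  [0.006,-0.12,0,0,0,0],
  [0.006,-0.15,0,0,0,0],
  [0.006,-0.17,0,0,0,0],
  [0.006,-0.17,0,0,0,0],
  [0.006,-0.17,0,0,0,0],
  [0.006,-0.17,0,0,0,0],
  [0.006,-0.17,0,0,0,0],
  [0.006,-0.17,0,0,0,0],
  [0.006,-0.17,0,0,0,0],
  [0.006,-0.17,0,0,0,0],
  [0.006,-0.17,0,0,0,0],
  [0.006,-0.17,0,0,0,0],
  [0.006,-0.17,0,0,0,0],
])

```text
clock: 6.6
eef_pos: [592.2, 94.2, 58.5]
tcp_rot: [-2.179, -2.263, 0.0]
ft_force: [0.2, 0.2, -0.5]
width: 0.1
gripper_force: 0.3
```

Emit:
move_arm([
  [0.006,-0.17,0,0,0,0],
  [0.006,-0.17,0,0,0,0],
  [0.006,-0.17,0,0,0,0],
  [0.006,-0.17,0,0,0,0],
  [0.006,-0.17,0,0,0,0],
  [0.006,-0.17,0,0,0,0],
  [0.006,-0.17,0,0,0,0],
  [0.006,-0.17,0,0,0,0],
  [0.006,-0.17,0,0,0,0],
  [0.006,-0.17,0,0,0,0],
  [0.006,-0.17,0,0,0,0],
  [0.006,-0.17,0,0,0,0],
])

```text
clock: 7.8
eef_pos: [594.3, 33.0, 58.5]
tcp_rot: [-2.179, -2.263, 0.0]
ft_force: [1.6, 1.2, 1.1]
width: 0.1
gripper_force: 0.3
```

Emit:
move_arm([
  [0.006,-0.16,0,0,0,0],
  [0.006,-0.16,0,0,0,0],
  [0.006,-0.16,0,0,0,0],
  [0.006,-0.16,0,0,0,0],
  [0.006,-0.16,0,0,0,0],
  [0.005,-0.13,0,0,0,0],
  [0.004,-0.1,0,0,0,0],
  [0.003,-0.08,0,0,0,0],
  [0,-0.05,0,0,0,0],
  [0,-0.05,0,0,0,0],
])

```text
clock: 8.8
eef_pos: [595.6, -2.8, 58.5]
tcp_rot: [-2.179, -2.263, -0.0]
ft_force: [0.0, 0.5, -0.0]
width: -0.1
gripper_force: 0.3
```

```bash
python3 - <<'E'
from h import *
im=cams.read_camera('top')[:,:,::-1]; sd=cams.read_camera('side')[:,:,::-1]
a=cv2.resize(im[140:260,330:510],(600,400),interpolation=2); b=cv2.resize(sd[240:460,320:480],(200,275),interpolation=2)
cv2.imwrite('pics/p2.png',np.vstack([a,np.hstack([cv2.resize(sd[370:430,380:460],(264,198),interpolation=2),cv2.resize(sd[210:410,320:480],(158,198)),np.zeros((198,178,3),np.uint8)])]))
E
```

```text
(no output)
```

View pics/p2.png

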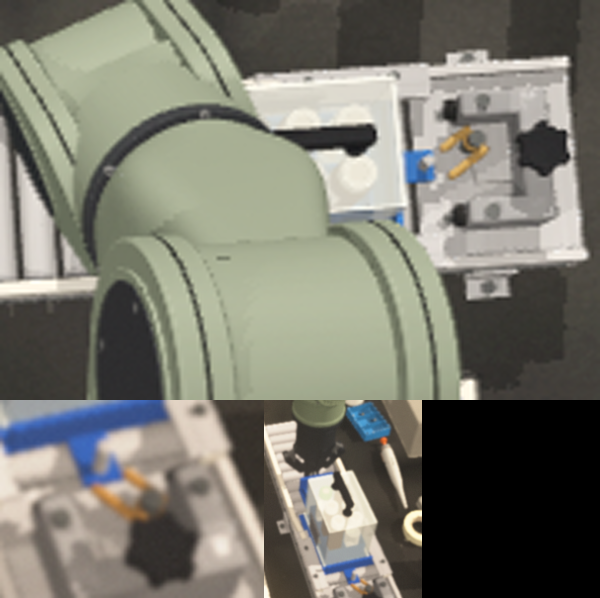

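The pin is at crop (427,163), just short of the open fork prongs (443–490, 130–175). The buffers at (443–460) are about 32 mm ahead of the bumper.

Emit:
move_arm([
  [0.003,-0.1,0,0,0,0],
  [0.003,-0.1,0,0,0,0],
  [0.003,-0.1,0,0,0,0],
  [0.003,-0.1,0,0,0,0],
  [0.003,-0.07,0,0,0,0],
  [0.003,-0.07,0,0,0,0],
])

```text
clock: 9.5
eef_pos: [596.1, -19.3, 58.5]
tcp_rot: [-2.179, -2.263, 0.0]
ft_force: [1.3, 0.5, 0.7]
width: -0.2
gripper_force: 0.3
```

Emit:
move_arm([
  [0.002,-0.06,0,0,0,0],
  [0.002,-0.06,0,0,0,0],
  [0.002,-0.06,0,0,0,0],
])

```text
clock: 9.8
eef_pos: [596.2, -24.0, 58.5]
tcp_rot: [-2.178, -2.263, -0.001]
ft_force: [-0.9, 4.7, 1.4]
width: 0.1
gripper_force: 2.2
```

Emit:
move_arm([
  [0.002,-0.06,0,0,0,0],
  [0.002,-0.06,0,0,0,0],
  [0.002,-0.06,0,0,0,0],
  [0.002,-0.06,0,0,0,0],
])

```text
clock: 10.2
eef_pos: [596.5, -31.5, 58.5]
tcp_rot: [-2.179, -2.263, -0.0]
ft_force: [-0.3, 5.0, 2.0]
width: -0.2
gripper_force: 2.8
```

Emit:
move_arm([
  [0.001,-0.05,0,0,0,0],
  [0.001,-0.05,0,0,0,0],
  [0.001,-0.05,0,0,0,0],
])

```text
clock: 10.5
eef_pos: [596.7, -35.9, 58.5]
tcp_rot: [-2.179, -2.263, -0.001]
ft_force: [-0.5, 6.3, 0.9]
width: -0.0
gripper_force: 3.1
```

Emit:
move_arm([
  [0.001,-0.04,0,0,0,0],
  [0.001,-0.04,0,0,0,0],
])

```text
clock: 10.7
eef_pos: [596.6, -38.1, 58.5]
tcp_rot: [-2.178, -2.263, -0.001]
ft_force: [-1.9, 8.0, 0.5]
width: 0.1
gripper_force: 3.6
```

Emit:
move_arm([
  [0.001,-0.03,0,0,0,0],
  [0.001,-0.03,0,0,0,0],
])

```text
clock: 10.9
eef_pos: [596.5, -39.7, 58.5]
tcp_rot: [-2.178, -2.263, -0.001]
ft_force: [-2.7, 9.8, 2.0]
width: 0.1
gripper_force: 5.3
```

Emit:
move_arm([
  [0.001,-0.03,0,0,0,0],
  [0,-0.01,0,0,0,0],
])

```text
clock: 11.1
eef_pos: [596.6, -39.7, 58.5]
tcp_rot: [-2.176, -2.263, -0.003]
ft_force: [-3.5, 15.3, 2.8]
width: -0.2
gripper_force: 7.4
```

Emit:
move_arm([
  [0.001,-0.02,0,0,0,0],
  [0,-0.01,0,0,0,0],
])

```text
clock: 11.3
eef_pos: [596.9, -39.8, 58.5]
tcp_rot: [-2.175, -2.263, -0.004]
ft_force: [-1.2, 19.1, 0.3]
width: -0.1
gripper_force: 9.4
```

Emit:
move_arm([
  [0,0.1,0,0,0,0],
  [0,0.5,0,0,0,0],
  [0,0.8,0,0,0,0],
  [0,0.5,0.9,0,0,0],
  [0,0.5,0.9,0,0,0],
  [0,0.5,0.9,0,0,0],
  [0,0.5,0.9,0,0,0],
  [0,0.5,0.9,0,0,0],
  [0,0.9,0.9,0,0,0],
  [0,0.9,0.9,0,0,0],
])

```text
clock: 12.3
eef_pos: [596.5, 129.7, 248.8]
tcp_rot: [2.179, 2.262, -0.0]
ft_force: [0.1, 0.2, -0.2]
width: 0.2
gripper_force: 0.0
```

```bash
python3 - <<'E'
from h import *
im=cams.read_camera('top')[:,:,::-1]; sd=cams.read_camera('side')[:,:,::-1]
cv2.imwrite('pics/top2.png',im); cv2.imwrite('pics/side2.png',sd)
a=cv2.resize(im[140:260,360:510],(500,400),interpolation=2)
b=cv2.resize(sd[270:430,360:460],(250,400),interpolation=2)
cv2.imwrite('pics/p3.png',np.hstack([a,b]))
g=(im[170:205,370:450].max(2)<50).astype(np.uint8)
n,l,st,c=cv2.connectedComponentsWithStats(g)
for i in range(1,n):
    if st[i,4]>40: print(st[i],c[i]+[370,170])
E
```

```text
[ 53   7  27  10 161] [435.60248447 180.47826087]
```

View pics/p3.png

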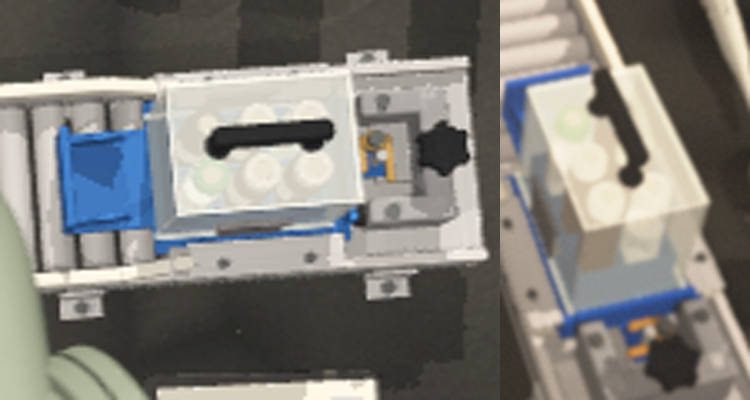

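The fork's prongs now lie across the lane round the pin (crop 378,155), and the bumper is against the buffers. The handle is at about (271,133) in the crop, so next I'll place it.

```bash
python3 - <<'E'
from h import *
f=lambda x,y,z:pl('top',360+x/3.333,140+y/3.333,z)
print(f(208,136,198),f(334,129,198),f(271,133,198))
t=cv2.imread('pics/top2.png'); m=(t[172:192,418:464].max(2)<70).astype(np.uint8)
n,l,st,c=cv2.connectedComponentsWithStats(m);k=1+np.argmax(st[1:,4])
r=cv2.minAreaRect((np.argwhere(l==k)[:,::-1]+[418,172]).astype(np.float32));print(r,pl('top',*r[0],196))
print('plate',f(60,128,90),f(70,230,90))
s=cv2.imread('pics/side2.png'); 
S=lambda x,y:(360+x/2.5,270+y/2.5)
print(pl('side',*S(100,85),198),pl('side',*S(135,172),198))
print(pl('side',*S(117,128),198))
# tray inner check in side view
m=(s[205:290,215:312].min(2)>150).astype(np.uint8)
q=max(cv2.findContours(m,0,1)[0],key=cv2.contourArea)+[215,205]; r=cv2.minAreaRect(q)
print('tray side',pl('side',*r[0],14),[pl('side',*p,14).tolist() for p in cv2.approxPolyDP(q,8,True)[:,0].astype(float)])
m=(t[235:325,215:312].min(2)>150).astype(np.uint8)
q=max(cv2.findContours(m,0,1)[0],key=cv2.contourArea)+[215,235]
print('tray top',[pl('top',*p,14).tolist() for p in cv2.approxPolyDP(q,5,True)[:,0].astype(float)])
E
```

```text
[ 604.2 -135.3  198. ] [ 606.1 -214.5  198. ] [ 604.8 -174.9  198. ]
((440.5253601074219, 180.8553466796875), (8.335904121398926, 37.404701232910156), 85.91438293457031) [ 603.2 -173.5  196. ]
plate [632.7 -51.4  90. ] [562.2 -55.6  90. ]
[ 603.  -155.8  198. ] [ 603.2 -227.8  198. ]
[ 602.9 -192.4  198. ]
tray side [416.6 189.3  14. ] [[475.4, 305.8, 14.0], [338.7, 292.5, 14.0], [379.5, 81.3, 14.0], [398.6, 77.5, 14.0], [403.3, 127.0, 14.0], [485.3, 141.6, 14.0]]
tray top [[485.6, 145.8, 14.0], [471.6, 313.0, 14.0], [334.1, 298.4, 14.0], [350.5, 135.1, 14.0]]
```

Emit:
move_arm([
  [0.017,-0.85,0,0,0,0],
  [0.017,-0.85,0,0,0,0],
  [0.017,-0.85,0,0,0,0],
  [0.017,-0.85,0,0,0,0],
  [0.017,-0.85,0,0,0,0],
  [0.017,-0.85,0,0,0,0],
  [0.017,-0.85,0,0,0,0],
  [0.017,-0.85,0,0,0,0],
  [0.017,-0.85,0,0,0,0],
  [0.017,-0.85,0,0,0,0],
  [0.017,-0.85,0,0,0,0],
  [0.017,-0.85,0,0,0,0],
  [0,0,0,0,0,0],
  [0,0,-0.5,0,0,0],
  [0,0,-0.5,0,0,0],
  [0,0,-0.5,0,0,0],
  [0,0,-0.5,0,0,0],
  [0,0,-0.5,0,0,0],
  [0,0,0,0,0,0],
], fingers=0, force=50)

```text
clock: 14.3
eef_pos: [602.0, -176.9, 170.5]
tcp_rot: [-2.177, -2.261, 0.003]
ft_force: [0.1, 0.4, -0.0]
width: 85.1
gripper_force: 0.0
```

Emit:
move_arm([
  [0,0,0,0,0,0],
  [0,0,0,0,0,0],
  [0,0,0,0,0,0],
  [0,0,0,0,0,0],
  [0,0,0,0,0,0],
  [0,0,0,0,0,0],
], fingers=1)

```text
clock: 14.9
eef_pos: [603.7, -177.4, 173.0]
tcp_rot: [2.178, 2.262, 0.002]
ft_force: [4.9, -0.8, 2.1]
width: 13.1
gripper_force: 49.4
```

Emit:
move_arm([
  [0.05,0,0,0,0,0],
  [0,0,0.05,0,0,0],
  [0,0,0.07,0,0,0],
  [0,0,0.07,0,0,0],
])

```text
clock: 15.3
eef_pos: [602.9, -177.5, 176.7]
tcp_rot: [-2.177, -2.261, 0.004]
ft_force: [-4.1, 0.6, -35.2]
width: 13.1
gripper_force: 49.4
```

Emit:
move_arm([
  [0,0,0.07,0,0,0],
  [0,0,0.07,0,0,0],
  [0,0,0.07,0,0,0],
  [0,0,0.07,0,0,0],
  [0,0,0.07,0,0,0],
  [0,0,0.07,0,0,0],
  [0,0,0.1,0,0,0],
  [0,0,0.1,0,0,0],
])

```text
clock: 16.1
eef_pos: [604.4, -177.5, 197.1]
tcp_rot: [2.179, 2.263, -0.0]
ft_force: [-0.1, -0.2, -2.8]
width: 13.1
gripper_force: 50.3
```

Emit:
move_arm([
  [0,0,0.3,0,0,0],
  [0,0,0.6,0,0,0],
  [0,0,0.8,0,0,0],
  [0,0,0.8,0,0,0],
  [0,0,0.8,0,0,0],
  [0,0,0.6,0,0,0],
  [0,0,0.3,0,0,0],
])

```text
clock: 16.8
eef_pos: [604.6, -177.4, 324.8]
tcp_rot: [2.178, 2.262, 0.002]
ft_force: [0.2, -0.2, -1.7]
width: 13.1
gripper_force: 50.3
```

```bash
python3 - <<'E'
from h import *
im=cams.read_camera('top')[:,:,::-1]; sd=cams.read_camera('side')[:,:,::-1]
cv2.imwrite('pics/p4.png',np.hstack([cv2.resize(im[140:260,360:510],(400,320),interpolation=2),cv2.resize(sd[200:450,300:500],(256,320),interpolation=2)]))
E
```

```text
(no output)
```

View pics/p4.png

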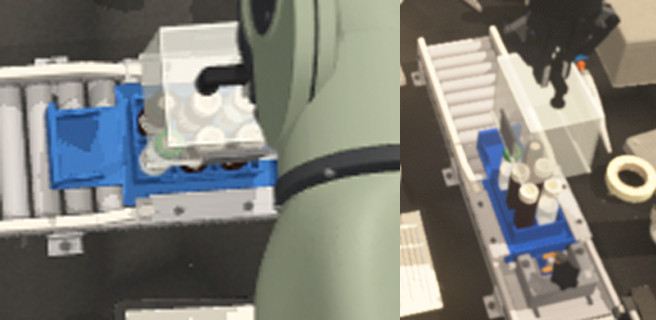

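The hood hangs clear in the gripper (side part, ~550,115). The carrier stays down and latched (545,260). Next I'll carry the hood over the tray.

Emit:
move_arm([
  [-0.2,0.4,0,0,0,0.02],
  [-0.33,0.68,0,0,0,0.024],
  [-0.33,0.68,0,0,0,0.024],
  [-0.33,0.68,0,0,0,0.024],
  [-0.33,0.68,0,0,0,0.024],
  [-0.33,0.68,0,0,0,0.024],
  [-0.33,0.68,0,0,0,0.024],
  [-0.33,0.68,0,0,0,0.024],
  [-0.33,0.68,0,0,0,0.024],
  [-0.33,0.68,0,0,0,0.024],
  [-0.33,0.68,0,0,0,0.024],
  [-0.33,0.68,0,0,0,0.024],
  [-0.33,0.68,0,0,0,0.024],
  [-0.33,0.68,0,0,0,0.024],
  [-0.33,0.68,0,0,0,0.024],
  [-0.33,0.68,0,0,0,0.024],
  [-0.33,0.68,0,0,0,0.024],
  [-0.33,0.68,0,0,0,0.024],
  [-0.33,0.68,0,0,0,0.024],
  [-0.2,0.4,0,0,0,0.02],
])

```text
clock: 18.9
eef_pos: [413.2, 214.9, 322.2]
tcp_rot: [-2.112, -2.325, 0.001]
ft_force: [-0.0, -0.1, -2.9]
width: 13.4
gripper_force: 50.3
```

Emit:
move_arm([
  [0,0,-0.4,0,0,0],
  [0,0,-0.8,0,0,0],
  [0,0,-0.8,0,0,0],
  [0,0,-0.8,0,0,0],
  [0,0,-0.8,0,0,0],
  [0,0,-0.8,0,0,0],
  [0,0,-0.5,0,0,0],
  [0,0,-0.2,0,0,0],
  [0,0,0,0,0,0],
])

```text
clock: 19.8
eef_pos: [414.0, 213.5, 169.3]
tcp_rot: [-2.114, -2.323, 0.002]
ft_force: [-0.2, 1.0, -3.2]
width: 12.8
gripper_force: 50.3
```

Emit:
move_arm([
  [-0.06,0.13,-0.3,0,0,0],
  [-0.06,0.12,-0.4,0,0,0],
  [0,0,-0.3,0,0,0],
  [0,0,-0.15,0,0,0],
  [0,0,-0.1,0,0,0],
  [0,0,0,0,0,0],
])

```text
clock: 20.4
eef_pos: [410.7, 221.1, 132.2]
tcp_rot: [-2.114, -2.324, 0.0]
ft_force: [-0.7, 0.2, -2.1]
width: 13.4
gripper_force: 50.3
```

Emit:
move_arm([
  [0,0,-0.05,0,0,0],
  [0,0,-0.05,0,0,0],
  [0,0,-0.05,0,0,0],
  [0,0,0,0,0,0],
])

```text
clock: 20.8
eef_pos: [410.6, 221.2, 127.7]
tcp_rot: [-2.114, -2.324, 0.0]
ft_force: [0.2, -0.9, -2.7]
width: 13.5
gripper_force: 50.3
```

Emit:
move_arm([
  [0,0,-0.04,0,0,0],
  [0,0,-0.04,0,0,0],
  [0,0,-0.04,0,0,0],
  [0,0,0,0,0,0],
])

```text
clock: 21.2
eef_pos: [410.5, 221.2, 124.0]
tcp_rot: [-2.114, -2.324, 0.0]
ft_force: [0.2, 0.2, -2.4]
width: 13.1
gripper_force: 50.3
```

Emit:
move_arm([
  [0,0,-0.03,0,0,0],
  [0,0,-0.03,0,0,0],
  [0,0,0,0,0,0],
])

```text
clock: 21.5
eef_pos: [411.0, 221.2, 122.5]
tcp_rot: [2.114, 2.323, 0.001]
ft_force: [1.9, -0.8, 4.4]
width: 12.8
gripper_force: 51.2
```

Emit:
move_arm([
  [0,0,0,0,0,0],
  [0,0,0,0,0,0],
  [0,0,0,0,0,0],
  [0,0,0,0,0,0],
  [0,0,0,0,0,0],
  [0,0,0,0,0,0],
], fingers=0)

```text
clock: 22.1
eef_pos: [410.6, 221.2, 122.4]
tcp_rot: [-2.114, -2.324, 0.0]
ft_force: [0.7, -0.3, 0.2]
width: 85.3
gripper_force: 0.0
```

Emit:
move_arm([
  [0,0,0.3,0,0,0],
  [0,0,0.6,0,0,0],
  [0,0,0.9,0,0,0],
  [0,0,0.9,0,0,0],
  [0,0,0.9,0,0,0],
  [0,0,0.9,0,0,0],
  [0.3,-0.9,0.3,0,0,0],
  [0.3,-0.9,0.3,0,0,0],
  [0.3,-0.9,0,0,0,0],
  [0.3,-0.9,0,0,0,0],
  [0.3,-0.9,0,0,0,0],
  [0.3,-0.9,0,0,0,0],
  [0.3,-0.9,0,0,0,0],
  [0.3,-0.9,0,0,0,0],
  [0,0,0,0,0,0],
])

```text
clock: 23.6
eef_pos: [483.0, 1.9, 275.7]
tcp_rot: [2.119, 2.319, -0.002]
ft_force: [0.1, 1.0, 0.3]
width: 85.2
gripper_force: 0.0
```

```bash
python3 - <<'E'
from h import *
im=cams.read_camera('top')[:,:,::-1]; sd=cams.read_camera('side')[:,:,::-1]
cv2.imwrite('pics/p5.png',np.hstack([cv2.resize(im[140:340,150:350],(400,400),interpolation=2),cv2.resize(sd[160:460,200:480],(400,428),interpolation=2)[:400]]))
E
```

```text
(no output)
```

View pics/p5.png

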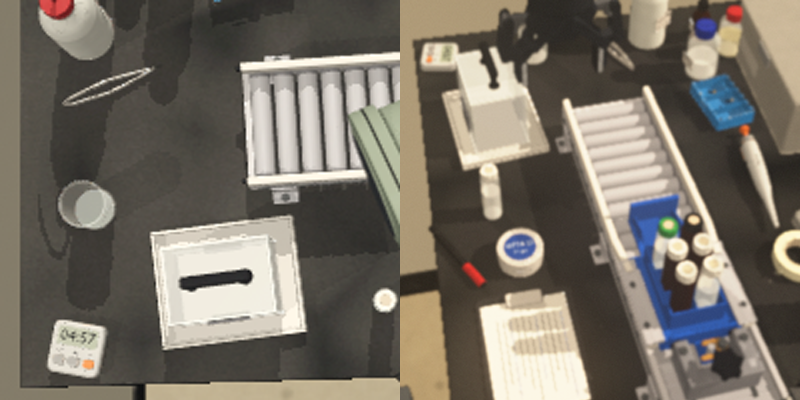

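The hood stands flat and upright inside the tray (left part, 217,278). The carrier is still latched at the stop (right part, 700,340), and the beaker, vial and tin haven't moved.

```bash
python3 -c "
from cell import robot
print(robot.job_done())"
```

```text
the job is handed in; nothing more can be done
None
```

The carrier is home and latched (about 19 N at the buffers), the hood stands upright and flat in the tray, the beaker, vial and tin look undisturbed, and I handed the job in at about 24 s.

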